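Switch the fondue melter from melting to keep-warm

ROBOT

A 6-joint arm with a two-finger parallel gripper is mounted at the origin on a cart in front of the work surface, level with it; the furniture and walls round the work are solid. World frame = base frame: x ahead of the robot, y to its left, z up, the work surface at z = 0. Lengths are in mm, angles in rad, forces in N, time in s.
With the tool pointing down it reaches from about 300 to 775 mm from the base axis. Payload 14.6 kg.
Tool frame: the origin (TCP) lies on the centre line of the jaws, within the pads' length; the fingertips stand 19 mm ahead of it and the grasp point (between the pads) is the TCP (bot.tip_reach is the distance from the TCP to the fingertips, in mm); y points along the fingers, x is the direction in which the jaws open and shut, and the axes are right-handed (so a half turn about y gives the same grasp; the last joint's range is limited). The gripper opens to 85 mm and grips with 20 to 120 N. Pads are 22 mm wide; open, the fingers measure 114 mm over their backs; the gripper's body (76 mm by 85 mm) begins 54 mm behind the grasp point. The pads swing forward as they close: fully open they stand 13 mm farther back than shut.
Start: joints at [-1.227, 0.3, 1.521, -0, 1.321, -0.067], TCP at [219.631, -504.234, 250.281] pointing down, gripper open.
Joint ranges: [-3.03, 3.03], [-0.79, 2.21], [0.23, 2.52], [-1.04, 4.18], [0, 3.07], [-2.55, 2.55]. Speed limits (rad/s): [2.22, 2.22, 2.57, 3.14, 3.14, 3.14].

INTERFACE

Orientations are given as a unit quaternion [w, x, y, z].
In Python, from rig import bot gives the robot as it stands. Calls block until the motion is done:
- bot.move_to(position, orientation): joint-space move of the TCP to a pose.
- bot.servo_line(position, attitude=None, speed=150, until_force=None): straight line of the TCP; attitude=None keeps the orientation; speed is the mean speed in mm/s. With until_force (N) it stops when the force on the tool has changed by that much, and returns True; else False.
- bot.move_joints(angles): joint-space move.
- bot.move_gripper(opening, grip_force=None): finger opening in mm; grip_force is the grip in N (None keeps the last); returns when the fingers have stopped.
- bot.dwell(seconds).
- bot.ik(position, orientation): joint angles nearest the present ones, or None.
- bot.read_state(): the state.
- bot.read_camera(name): name is "scene" or "top" or "wrist"; returns a dict with "image" (400x640x3 uint8, blue, green, red), "depth" (400x640 float32, mm along the optical axis (not along the pixel's ray), 0 where there is no reading), "fovy" (degrees; the focal length in pixels is half the picture's height over the tangent of half this angle, whatever the lens; pixels are square), "cx", "cy" (the principal point, pixels), "k1" (the pictures are not rectified: a ray, as slopes to the right and down, at radius r is drawn at 1 + k1 r^2 times it, then the intrinsics apply), "eye" and "attitude" of the camera in the world; the wrist camera has in their place "mount" (4x4, takes a point from camera to tool coordinates, whose origin is the TCP and whose axes are the tool frame's). Camera axes: x right, y down, z forward; pixel columns grow to the right and rows downward; lengths in mm; the calibration is good to about 2 mm. A picture is of the moment at which its call begins: read the wrist's pose just before it.
A pose or a line that the arm cannot do raises bot.MotionError and nothing moves.
- bot.finish_job(): hands the job in, once; it reports no verdict.
The state is a dict: "clock": time; "joint_positions": joint angles; "qvel": joint speeds; "effort": joint torques, N m; "ee_pos": TCP position; "tool_rot": TCP orientation; "ft_force": force on the tool from outside, world axes, zero at the start; "moment": the same for the moment, N m; "grip_width": finger opening in mm.
Only numpy, scipy, OpenCV 4.12 (cv2) and the standard library are available. Lean on these libraries where they do the work, as an engineer would, in place of code of your own. Each camera call takes 0.05 s, during which the arm holds its last target.

TASK

The fondue is melted, so change the melter over to keeping warm. First take the black-knobbed lever out of the melt slot into the neutral cross slot; with it in neutral, slide the pot along the hob from the red ring to stand inside the amber ring, without lifting or tipping it. Then move the lever across the neutral slot to the side of the amber lamp, push it forward (away from you) fully home in that slot, and let go; leave the jar, the pot of picks and the brush alone.

Things in the scene. Friction and masses are not known exactly. Their poses are not given: they have to be found in the camera images.
- melter: Fixed white two-ring fondue melter, 330 mm deep, 310 wide, 386 high. Origin on the worktop under it; x to its rear (away from the robot), y to its left, z up; turned about z by up to 0.15 rad. Flat dark hob top at z = 22 mm, x -125 to +51 mm. Behind it a white console whose face slopes 35 degrees toward the robot, with the aluminium gate plate; above that a hood on a rear post.
- hood_edge (a point): Middle of the lower front edge of the hood, melter frame (70, 0, 334) mm. The hood reaches from there 130 mm to the rear and 145 mm to each side, 52 mm thick. It overhangs the lever: a gripper pointing straight down does not fit there. Lean the gripper back about 35 degrees, in line with the lever, reaching forward and down.
- gate_centre (a point): Middle of the gate's neutral cross slot, melter frame (92, 0, 117) mm, 70 mm from the pivot. Three lanes, 22 mm apart, meet the cross slot. The outer two run forward (up the slope, away from the robot) and back; the middle one runs only back (toward the robot): it is the melt slot, where the lever starts. 1.5 mm of play (0.02 rad).
- lever_pivot (a point): Pivot of the lever inside the console, melter frame (132, 0, 60) mm. In neutral the lever stands square to the gate face, leaning 35 degrees from vertical toward the robot: direction (-0.574, 0, 0.819) in the melter frame.
- lever_knob (a point): Centre of the black ball knob (32 mm diameter) on the 10 mm lever, 160 mm from the pivot. With c = lever_cross, s = lever_shift it is at pivot + 160 mm * (sin s, sin c cos s, cos c cos s) along (up-slope (0.819, 0, 0.574), machine y, gate normal (-0.574, 0, 0.819)): 47 mm sideways to an outer lane, 44 mm along the slope to a lane's end. 60 mm free round it.
- lever_cross (a joint): Sideways angle of the lever, rad: 0 in the middle lane, about +0.30 in the left lane (machine +y), about -0.30 in the right lane. Stays where left; takes about 1.5 N at the knob. Changes only in the neutral slot.
- lever_shift (a joint): Fore-and-aft angle of the lever, rad: 0 in the neutral cross slot, about +0.28 fully forward (away from the robot, up the slope) in an outer lane, about -0.28 fully back. Stays where left; takes about 2 N at the knob.
- lamp_amber: Amber dome lamp, 24 mm across, on top of the hood near its front edge, 70 mm left or right of the middle: it marks the side of the keep-warm lane. Origin at its centre.
- lamp_blue: Blue dome lamp on the other side of the hood: marks the rinse lane, not wanted now.
- ring_red: Red ring (outer radius 60 mm, painted, flush) on the hob: the melting place, where the pot starts. Origin at its centre.
- ring_amber: Amber ring (outer radius 60 mm, 7 mm broad, painted, flush) on the hob, 150 mm beside the red one: the keep-warm place. Origin at its centre.
- pot: White pot with a fixed steel lid, about 0.6 kg, origin at the centre of its underside; foot 86 mm across, lid 106 mm, lid knob 22 mm wide with its top 76 mm up. Its black bar handle points along the pot's own -x, toward the robot within 0.45 rad: 18 mm wide, 16 mm high, 58 to 132 mm from the pot's axis, its middle 44 mm above the underside (66 mm above the worktop).
- jar: Bystander: glass jar with red lid, 75 mm wide, 92 mm high. Origin under its centre.
- pick_pot: Bystander: small grey-blue pot of cocktail picks, 48 mm wide, 79 mm high. Origin under its centre.
- brush: Bystander: turquoise scrubbing brush with a handle, 30 x 85 x 55 mm. Origin under its centre.

How it is judged:
By the outcome, as a careful person would: the job done as asked, in the order asked, and still so for the second after the job is handed in, with the robot touching nothing.
It also fails if it takes over 58 s, if anything falls off the work surface, if the arm or the gripper's body presses on something with over 40 N, if the wrist force passes 120 N, or if a joint passes its speed limit or range.

## Working session

There is one attempt and no reset: what is moved stays moved. The work goes in short steps, each a Python script; the robot and the scene stay as the last script left them, time stands still between calls to the robot, and variables do not carry over. Pictures are saved under pics/ and viewed, and the job is handed in when it is done.

```bash
ls; mkdir -p pics; python3 - <<'E'
from rig import bot
import cv2,numpy as np
for n in ("scene","top","wrist"):
    s=bot.read_state(); c=bot.read_camera(n)
    cv2.imwrite(f"pics/{n}0.png",c["image"]); np.savez(f"{n}0.npz",**c)
    print(n,{k:v for k,v in c.items() if k not in("image","depth")})
s=bot.read_state();print(s)
E
```

```text
pics
scene {'fovy': 44.969001826220094, 'cx': 318.16305762606044, 'cy': 195.82394099024694, 'k1': 0.03164076834365333, 'eye': array([-308.44428023,  827.06860947,  775.19802436]), 'attitude': array([ 0.21146578, -0.34850234,  0.77029482, -0.49038173])}
top {'fovy': 49.18392243761482, 'cx': 317.8872448714441, 'cy': 202.95472055486775, 'k1': 0.029333350140759617, 'eye': array([ 229.34431552,   18.11342193, 1273.98198768]), 'attitude': array([-0.11478499,  0.74171865, -0.65225009,  0.10605501])}
wrist {'fovy': 70.19643447109458, 'cx': 318.2206985715204, 'cy': 203.3937419727021, 'k1': 0.013616128672794164, 'mount': array([[ 9.99999925e-01, -3.53723938e-05,  3.84928472e-04,
        -4.74218050e-01],
       [-3.80681115e-04, -2.62988648e-01,  9.64798853e-01,
        -1.23820836e+02],
       [ 6.71045736e-05, -9.64798927e-01, -2.62988642e-01,
         6.60478772e+01],
       [ 0.00000000e+00,  0.00000000e+00,  0.00000000e+00,
         1.00000000e+00]])}
{'clock': 0.15, 'joint_positions': array([-1.22659204e+00,  3.00359891e-01,  1.52143038e+00,  5.76965438e-06,
        1.32068856e+00, -6.65692440e-02]), 'qvel': array([ 7.68189711e-04, -3.45270829e-04, -2.07500683e-03, -3.38657417e-04,
       -5.68087721e-05,  4.68916788e-05]), 'effort': array([-8.25911648e-04, -5.43668711e+01, -3.61889577e+01, -1.39669683e-04,
        3.13613993e-03,  1.36780136e-05]), 'ee_pos': array([ 219.58674443, -504.09422376,  249.84606441]), 'tool_rot': array([ 0.591654  , -0.59127332,  0.38776745, -0.38726969]), 'ft_force': array([ 0.49827063, -0.68220516, -0.46384457]), 'moment': array([-0.00855278,  0.01471563,  0.00063751]), 'grip_width': 85.69298460886662}
```

View pics/scene0.png

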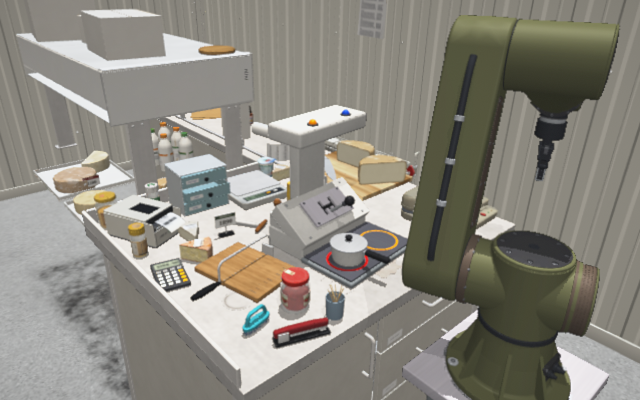

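View pics/top0.png

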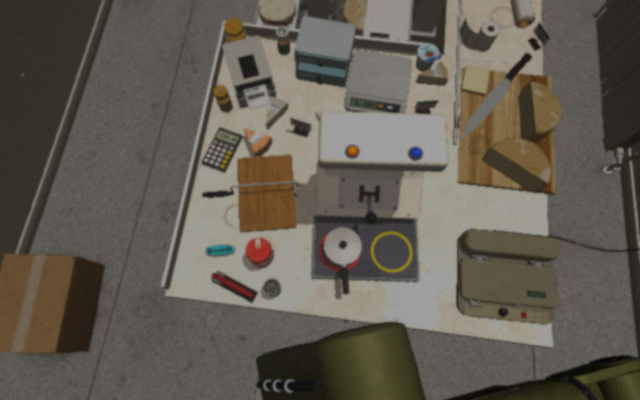

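View pics/wrist0.png

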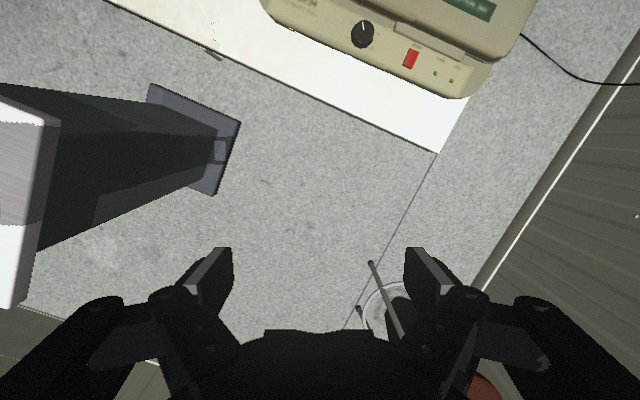

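```bash
cat > h.py <<'E'
import numpy as np,cv2
from scipy.spatial.transform import Rotation as R
def load(n): return dict(np.load(n+".npz"))
def Rq(q): return R.from_quat([q[1],q[2],q[3],q[0]]).as_matrix()
def q(M):
    a=R.from_matrix(M).as_quat(); return [a[3],a[0],a[1],a[2]]
def pose(c):
    return (np.array(c["eye"]),Rq(c["attitude"])) if "eye" in c else (c["Twc"][:3,3],c["Twc"][:3,:3])
def ray(c,u,v):
    f=200/np.tan(np.radians(float(c["fovy"]))/2)
    K=np.array([[f,0,float(c["cx"])],[0,f,float(c["cy"])],[0,0,1]])
    p=cv2.undistortPoints(np.array([[[u,v]]],float),K,np.array([float(c["k1"]),0,0,0,0]))[0,0]
    return np.array([p[0],p[1],1.])
def onz(c,u,v,z):
    e,M=pose(c); d=M@ray(c,u,v); return e+d*(z-e[2])/d[2]
def dep(c,u,v):
    e,M=pose(c); w=c["depth"][int(v)-1:int(v)+2,int(u)-1:int(u)+2]; return e+M@ray(c,u,v)*np.median(w)
def proj(c,P):
    e,M=pose(c); f=200/np.tan(np.radians(float(c["fovy"]))/2)
    p=M.T@(np.array(P)-e); x,y=p[:2]/p[2]; s=1+float(c["k1"])*(x*x+y*y)
    return f*x*s+float(c["cx"]),f*y*s+float(c["cy"])
def tri(c1,p1,c2,p2):
    e1,M1=pose(c1);e2,M2=pose(c2);a=M1@ray(c1,*p1);b=M2@ray(c2,*p2)
    t=np.linalg.lstsq(np.c_[a,-b],e2-e1,rcond=None)[0]
    A=e1+a*t[0];B=e2+b*t[1];return (A+B)/2,np.linalg.norm(A-B)
def grab(bot,n,fn):
    s=bot.read_state();c=bot.read_camera(n)
    if n=="wrist":
        T=np.eye(4);T[:3,:3]=Rq(s["tool_rot"]);T[:3,3]=s["ee_pos"];c["Twc"]=T@c["mount"]
    cv2.imwrite(f"pics/{fn}.png",c["image"]);np.savez(fn+".npz",**c);return c
E
python3 - <<'E'
from h import *
t=load("top0");s=load("scene0")
for c,n,(x0,y0,x1,y1) in ((t,"topz",(290,90,470,310)),(s,"scz",(240,90,420,290))):
    i=c["image"][y0:y1,x0:x1]; k=590/i.shape[0]; cv2.imwrite(f"pics/{n}.png",cv2.resize(i,None,fx=k,fy=k,interpolation=cv2.INTER_CUBIC))
def comps(c,lo,hi,name,box):
    h=cv2.cvtColor(c["image"],cv2.COLOR_BGR2HSV); m=cv2.inRange(h,lo,hi); b=np.zeros_like(m);x0,y0,x1,y1=box;b[y0:y1,x0:x1]=m[y0:y1,x0:x1]
    n,l,st,ce=cv2.connectedComponentsWithStats(b)
    for k in range(1,n):
        if st[k,4]>15: print(name,st[k],ce[k])
for c,n,b in((t,"top",(300,100,460,300)),(s,"sc",(260,90,420,280))):
    comps(c,(8,150,80),(40,255,255),n+" amber",b)
    comps(c,(110,150,80),(130,255,255),n+" blue",b)
    comps(c,(0,150,80),(7,255,255),n+" red",b);comps(c,(172,150,80),(180,255,255),n+" red2",b)
E
```

```text
top amber [347 146  11  10  80] [352.0375 150.55  ]
top amber [371 231  41  41 319] [390.47021944 251.2507837 ]
top blue [411 148  10   9  68] [415.72058824 152.14705882]
top red [320 238  20  33  80] [325.3875 256.6375]
top red [347 260  11   9  29] [351.68965517 264.65517241]
sc amber [309 120   8   5  30] [312.3 122. ]
sc amber [287 183   3  15  20] [287.85 190.35]
sc amber [275 200   5   5  18] [276.61111111 201.55555556]
sc amber [260 221   6   8  18] [261.94444444 224.05555556]
sc amber [361 230  37  20 110] [382.47272727 240.06363636]
sc blue [342 110   7   5  25] [345.36 112.16]
sc red [407 167   7   9  33] [410.60606061 170.39393939]
sc red [326 252  16  18  40] [330.375 260.75 ]
sc red [354 255  14  16  41] [363.41463415 262.75609756]
sc red [282 268  27  12 219] [295.74429224 274.7716895 ]
```

View pics/topz.png

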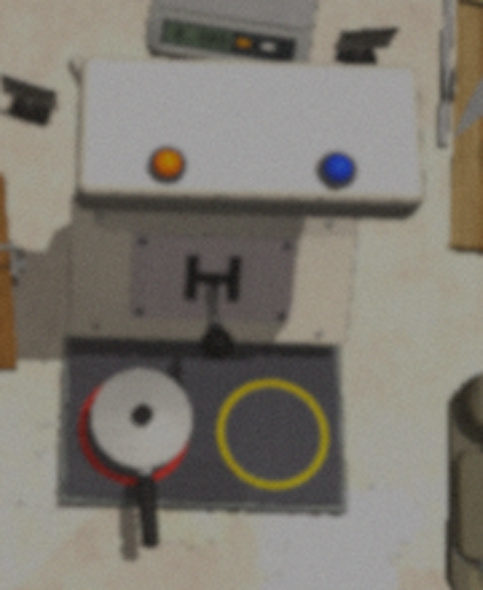

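View pics/scz.png

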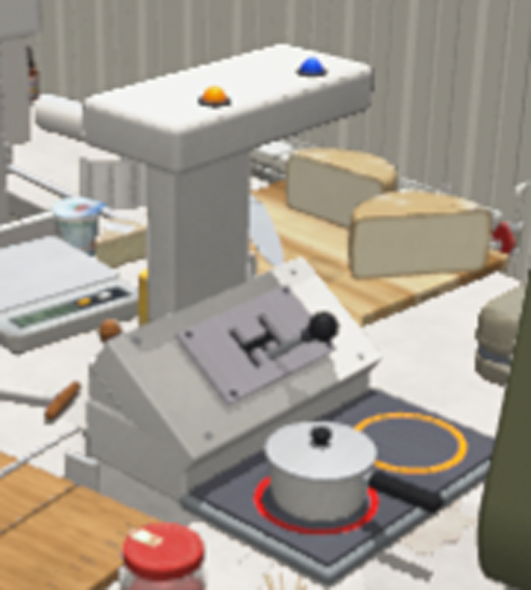

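```bash
python3 - <<'E'
from h import *
t=load("top0");s=load("scene0")
k=590/220
P=lambda x,y:(290+x/k-.3,90+y/k-.3)
W=lambda x,y,z:onz(t,*P(x,y),z)
print("lampA tri",tri(t,(352.0,150.5),s,(312.3,122)),"B",tri(t,(415.7,152.1),s,(345.4,112.2)))
la,lb=onz(t,352.04,150.55,389),onz(t,415.72,152.15,389)
print(la,lb,np.linalg.norm(la-lb))
h=cv2.cvtColor(t["image"],cv2.COLOR_BGR2HSV);m=cv2.inRange(h,(8,120,60),(40,255,255));
ys,xs=np.nonzero(m);g=(xs>365)&(xs<417)&(ys>225)&(ys<277)
pts=np.array([onz(t,x,y,22)[:2] for x,y in zip(xs[g],ys[g])])
A=np.c_[2*pts,np.ones(len(pts))];sol=np.linalg.lstsq(A,(pts**2).sum(1),rcond=None)[0]
print("amber ring",sol[:2],np.sqrt(sol[2]+sol[:2]@sol[:2]))
print("hob FL FR RL RR",W(58,507,22),W(345,515,22),W(66,343,22),W(338,350,22))
print("potknob tri",tri(t,P(142,414),s,(240+321/2.95,90+435/2.95)), "z98",W(142,414,96))
print("handle",W(150,545,74),W(146,480,74))
print("lever knob",tri(t,P(216,341),s,(349.5,200.5)), dep(t,*P(216,341)),dep(s,349.5,200.5))
d=lb[:2]-la[:2]; print("yaw lamps",np.arctan2(-d[0]*-1, -d[1]) )
E
```

```text
lampA tri (array([643.21332264, -12.17488994, 393.06451788]), np.float64(2.063181407177603)) B (array([ 657.34113391, -151.93196392,  392.65493792]), np.float64(2.816221249569208))
[645.88496071 -11.75299203 389.        ] [ 660.20643592 -151.85782217  389.        ] 140.83489653062435
amber ring [ 514.61761889 -169.76311644] 56.55933743712987
hob FL FR RL RR [405.92326791  49.92098282  22.        ] [ 436.76567645 -252.99506151   22.        ] [586.64985737  64.89850291  22.        ] [ 617.57425586 -235.34152792   22.        ]
potknob tri (array([500.36245334, -26.18587211,  90.44223216]), np.float64(3.4601604066198046)) z98 [500.49056855 -24.93877194  96.        ]
handle [372.7250609  -48.39576374  74.        ] [437.43525023 -37.3338781   74.        ]
lever knob (array([565.5404764 , -88.71481613, 161.86766993]), np.float64(5.674650638266244)) [563.02995709 -85.51625554 177.79042388] [555.32697316 -82.00492024 167.02079165]
yaw lamps 0.10186589939555873
```

```bash
cat >> h.py <<'E'
yaw=0.1017
EX,EY=541.,-146.3
def Mr(): return R.from_euler('z',yaw).as_matrix()
def mw(p): # melter->world
    o=Mr()@np.array([EX,EY,0]); return o+Mr()@np.array(p,float)
def wm(p): return Mr().T@np.array(p,float)-np.array([EX,EY,0])
U=np.array([.8192,0,.5736]);V=np.array([0,1.,0]);N=np.array([-.5736,0,.8192])
def knob(c,s): return np.array([132,0,60])+160*(np.sin(s)*U+np.sin(c)*np.cos(s)*V+np.cos(c)*np.cos(s)*N)
def att(c=0,flip=1,lean=np.radians(35)):
    n=np.array([-np.sin(lean),0,np.cos(lean)]);u=np.array([np.cos(lean),0,np.sin(lean)])
    y=-(np.cos(c)*n+np.sin(c)*V)           # tool y
    z=-flip*u; x=np.cross(y,z)
    return Mr()@np.c_[x,y,z]
E
python3 - <<'E'
from h import *
from rig import bot
s=bot.read_state();print(Rq(s["tool_rot"]).round(2))
for f in(1,-1):
  for c,sh,off in((0,-.28,0),(0,-.28,110),(0,0,0),(.3,0,0),(.3,.28,0),(.3,.28,120)):
    p=knob(c,sh);A=att(c,f);w=mw(p)-A[:,1]*off
    print(f,c,sh,off,w.round(0),bot.ik(w,q(A)))
E
```

```text
[[ 0.4  -0.    0.92]
 [-0.92  0.    0.4 ]
 [-0.   -1.    0.  ]]
1 0 -0.28 0 [561. -90. 161.] [-0.31673542  0.23254113  1.94398529  0.55605873  0.45731089 -2.42879952]
1 0 -0.28 110 [498. -96. 251.] [-0.38348885 -0.03403853  1.99864258  0.44441167  0.67155429 -2.33530098]
1 0 0 0 [593. -87. 191.] [-0.28867836  0.24846589  1.83823056  0.45084887  0.52466695 -2.29267996]
1 0.3 0 0 [592. -39. 185.] [-0.04731572  0.24455981  1.8820401  -0.53516732  0.42632449 -1.20054539]
1 0.3 0.28 0 [632. -37. 206.] [-0.03920299  0.29666169  1.75820884 -0.47350483  0.49255775 -1.26480261]
1 0.3 0.28 120 [563.  -8. 300.] [ 0.02061548  0.04115042  1.82341196 -0.4047417   0.68838934 -1.31987575]
-1 0 -0.28 0 [561. -90. 161.] [-0.31673542  0.23254113  1.94398529  0.55605873  0.45731089  0.71279313]
-1 0 -0.28 110 [498. -96. 251.] [-0.38348885 -0.03403853  1.99864258  0.44441167  0.67155429  0.80629167]
-1 0 0 0 [593. -87. 191.] [-0.28867836  0.24846589  1.83823056  0.45084887  0.52466695  0.8489127 ]
-1 0.3 0 0 [592. -39. 185.] [-0.04731572  0.24455981  1.8820401  -0.53516732  0.42632449  1.94104727]
-1 0.3 0.28 0 [632. -37. 206.] [-0.03920299  0.29666169  1.75820884 -0.47350483  0.49255775  1.87679005]
-1 0.3 0.28 120 [563.  -8. 300.] [ 0.02061548  0.04115042  1.82341196 -0.4047417   0.68838934  1.8217169 ]
```

```bash
python3 - <<'E'
from h import *
from rig import bot
A=att(0,1);w=mw(knob(0,-.28))-A[:,1]*120
bot.move_to(w,q(A)); s=bot.read_state();print(s["clock"],s["ee_pos"],w,s["ft_force"])
c=grab(bot,"wrist","w1")
print(proj(c,mw(knob(0,-.28))))
E
```

```text
2.1 [492.15632207 -97.21694491 258.96572042] [492.1207462  -96.83791061 258.90288772] [0.35020822 0.67895736 0.29716142]
(np.float64(318.3925538773861), np.float64(203.62735853553716))
```

View pics/w1.png

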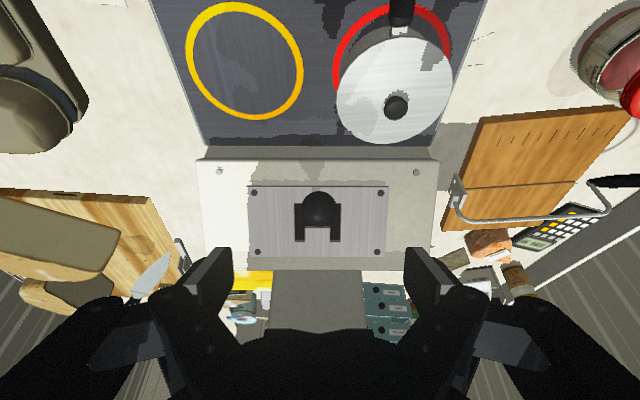

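```bash
python3 - <<'E'
from h import *
c=load("w1")
i=c["image"][170:270,240:400];cv2.imwrite("pics/w1z.png",cv2.resize(i,None,fx=5,fy=5,interpolation=cv2.INTER_CUBIC))
print("knob depth->",wm(dep(c,320,207)), "exp",knob(0,-.28), c["depth"][207,320])
h=cv2.cvtColor(c["image"],cv2.COLOR_BGR2HSV);m=cv2.inRange(h,(15,150,120),(35,255,255));m[130:]=0;m[:,:170]=0;m[:,310:]=0
ys,xs=np.nonzero(m);pts=np.array([onz(c,x,y,22)[:2] for x,y in zip(xs,ys)])
A=np.c_[2*pts,np.ones(len(pts))];sol=np.linalg.lstsq(A,(pts**2).sum(1),rcond=None)[0]
print("amber ring",sol[:2],np.sqrt(sol[2]+sol[:2]@sol[:2]),wm([*sol[:2],22]))
d=onz(c,397,106,97);print("pot knob",d,wm(d))
for u in((254,192.5),(381,192.5),(257,252),(377,252)): print(wm(dep(c,*u)))
for u in((217,171),(416,172),(206,146),(435,146)):print(wm(dep(c,*u)))
E
```

```text
knob depth-> [ -0.68204481   1.35755254 171.16278845] exp [  7.57568852   0.         160.60464241] 240.71623
amber ring [ 514.81461314 -171.09857483] 56.68033676862061 [-46.21617336 -76.18094999  22.        ]
pot knob [496.77463663 -27.13122315  97.        ] [-49.54668399  68.87402856  97.        ]
[ 62.98062866 -76.02076019  97.44203681]
[63.31535696 73.93396341 97.2770362 ]
[125.7943939  -76.90637487 141.04194148]
[125.62547938  73.20659477 141.2269256 ]
[  52.41582758 -122.44458409   72.03112786]
[ 54.11711345 118.21073094  72.24475795]
[  71.93985445 -159.51830735    0.6696857 ]
[ 73.07772292 165.97839932  -0.30154327]
```

View pics/w1z.png

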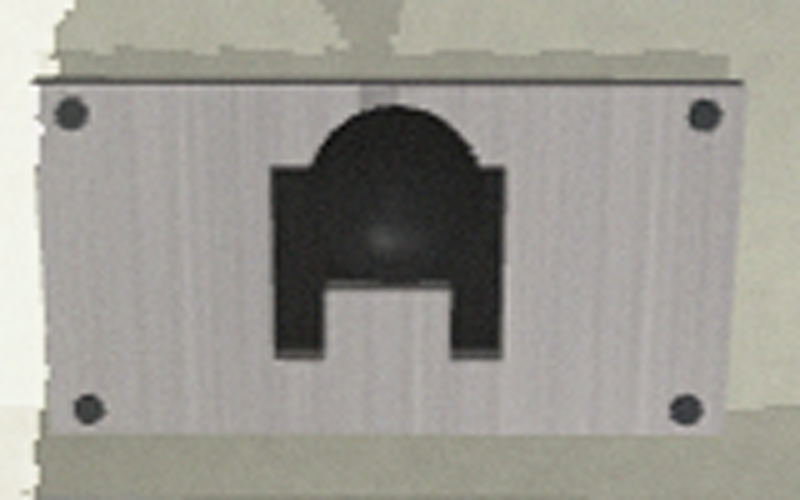

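```bash
sed -i 's/^EX,EY=.*/EX,EY=544.,-146.3/' h.py; python3 - <<'E'
from h import *
from rig import bot
A=att(0,1);F=lambda:(Mr().T@bot.read_state()["ft_force"]).round(2)
print(F())
hit=bot.servo_line(mw(knob(0,-.28)),q(A),speed=120,until_force=10)
s=bot.read_state();print(hit,s["clock"],wm(s["ee_pos"]).round(1),F())
bot.move_gripper(25,20);s=bot.read_state()
print(s["clock"],s["grip_width"],F(),wm(s["ee_pos"]).round(1),s["moment"].round(2))
c=grab(bot,"wrist","w2");c=grab(bot,"scene","s2")
E
```

```text
[-0.8  -0.36 -0.2 ]
False 3.3167 [ 7.600e+00 -1.000e-01  1.611e+02] [ 0.07 -0.04  0.34]
3.8583 30.6711900499485 [-5.21 -0.13  3.67] [ 7.500e+00 -1.000e-01  1.608e+02] [-0.06  0.51 -0.03]
```

View pics/w2.png

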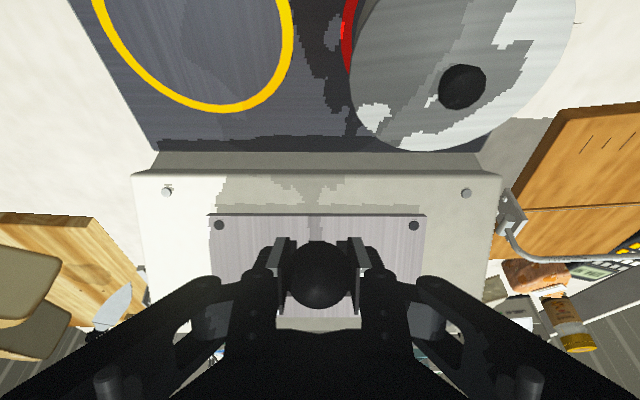

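```bash
python3 - <<'E'
from h import *
c=load("w2");T=c["Twc"]@np.linalg.inv(c["mount"]);
print("TCP proj",proj(c,T[:3,3]),[proj(c,T[:3,3]+T[:3,1]*d+T[:3,2]*e) for d,e in((19,0),(-19,0),(0,11),(0,-11))])
i=c["image"][210:340,240:400];cv2.imwrite("pics/w2z.png",cv2.resize(i,None,fx=5,fy=4.5,interpolation=cv2.INTER_CUBIC))
D=c["depth"][260:300:5,319];print(D)
E
```

```text
TCP proj (np.float64(317.57355369528335), np.float64(269.35178607673174)) [(np.float64(317.6600261266223), np.float64(252.42352794857086)), (np.float64(317.46023013030447), np.float64(291.527774721242)), (np.float64(317.5665158997033), np.float64(248.26014088005127)), (np.float64(317.5802169120336), np.float64(289.6007347001407))]
[124.990616 123.58314  123.607    121.89709  122.37802  122.084206
 122.98144  122.9488  ]
```

View pics/w2z.png

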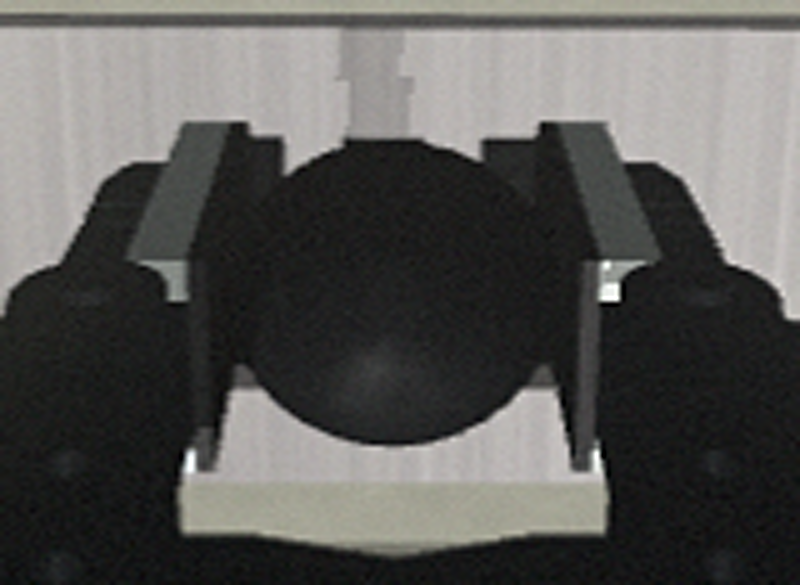

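```bash
python3 - <<'E'
from h import *
from rig import bot
A=att(0,1);F=lambda:(Mr().T@bot.read_state()["ft_force"]).round(1)
p0=wm(bot.read_state()["ee_pos"]);k0=knob(0,-.28)
for sh in(-.18,-.09,-.0):
    hit=bot.servo_line(mw(p0+knob(0,sh)-k0),q(A),speed=50,until_force=12)
    s=bot.read_state();print(sh,hit,round(s["clock"],2),(wm(s["ee_pos"])-p0).round(1),F(),round(s["grip_width"],1))
    if hit:break
c=grab(bot,"wrist","w3")
E
```

```text
-0.18 False 4.43 [10.5  0.1 11.7] [-3.   0.4  2.6] 30.9
-0.09 False 4.88 [21.2  0.1 21.4] [ 1.  -0.4 -2.3] 30.8
-0.0 False 5.32 [32.9  0.  30.6] [ 1.4 -0.4 -3.3] 30.7
```

View pics/w3.png

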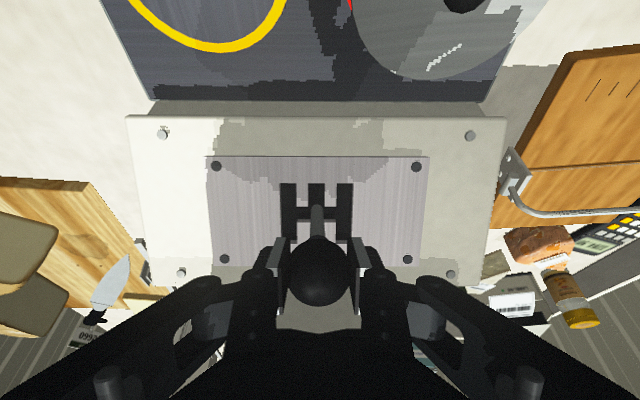

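```bash
python3 - <<'E'
from h import *
from rig import bot
c=load("w3");i=c["image"][150:280,240:400];cv2.imwrite("pics/w3z.png",cv2.resize(i,None,fx=5,fy=4.5,interpolation=cv2.INTER_CUBIC))
A=att(0,1);F=lambda:(Mr().T@bot.read_state()["ft_force"]).round(1)
p0=wm(bot.read_state()["ee_pos"]);
hit=bot.servo_line(mw(p0+U*9),q(A),speed=25,until_force=8)
s=bot.read_state();print(hit,round(s["clock"],2),(wm(s["ee_pos"])-p0).round(1),(wm(s["ee_pos"])-p0)@U,F(),round(s["grip_width"],1))
c=grab(bot,"wrist","w4");i=c["image"][150:280,240:400];cv2.imwrite("pics/w4z.png",cv2.resize(i,None,fx=5,fy=4.5,interpolation=cv2.INTER_CUBIC))
E
```

```text
True 5.67 [3.9 0.1 2.4] 4.606803007825856 [-7.  -0.7  4.3] 30.8
```

View pics/w3z.png

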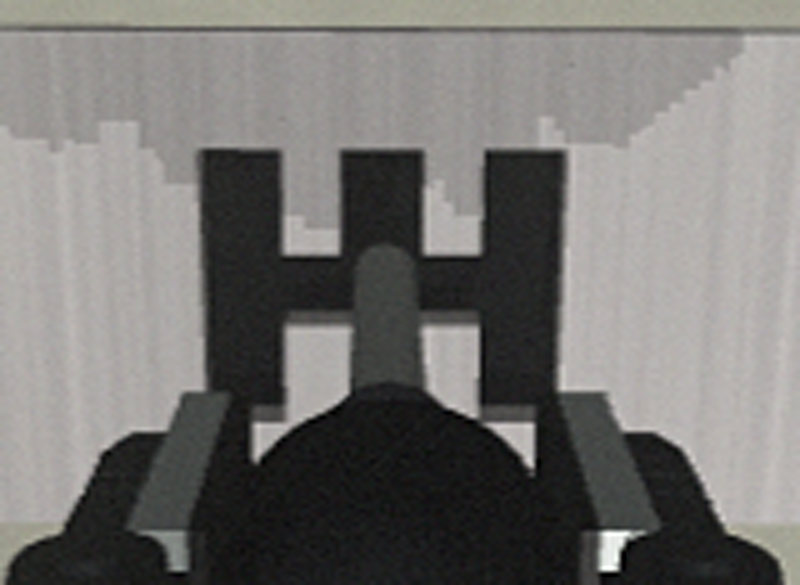

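View pics/w4z.png

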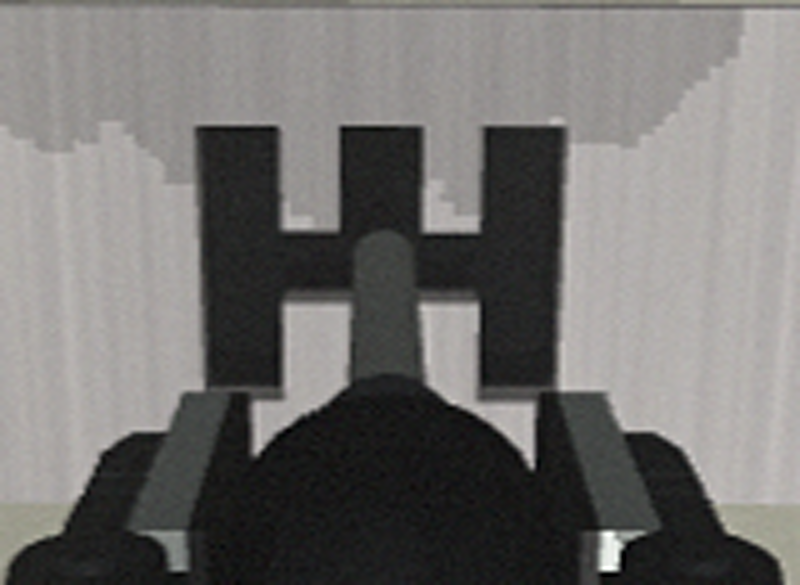

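```bash
python3 - <<'E'
from h import *
from rig import bot
A=att(0,1);F=lambda:(Mr().T@bot.read_state()["ft_force"]).round(1)
p0=wm(bot.read_state()["ee_pos"])
bot.servo_line(mw(p0-3.2*U),q(A),speed=30)
s=bot.read_state();print(F(),wm(s["ee_pos"]).round(2));np.save("neutral.npy",wm(s["ee_pos"]))
bot.move_gripper(70)
p=s["ee_pos"]-A[:,1]*130
bot.servo_line(p,q(A),speed=200)
c=grab(bot,"wrist","w5");print(bot.read_state()["clock"])
d=np.array([.986,.169,0]);g=np.array([498,-26,0])-100*d
z=d;y=np.array([0,0,-1.]);x=np.cross(y,z)
bot.move_to([g[0],g[1],200],q(np.c_[x,y,z]))
c=grab(bot,"wrist","w6");s=bot.read_state();print(s["clock"],s["ee_pos"])
i=load("w5")["image"][150:280,220:420];cv2.imwrite("pics/w5z.png",cv2.resize(i,None,fx=4,fy=4,interpolation=cv2.INTER_CUBIC))
E
```

```text
[-0.2  0.6 -1.1] [ 4.1600e+01 -3.0000e-02  1.9218e+02]
7.2917
10.2167 [399.43561181 -42.90943113 200.01189453]
```

View pics/w5z.png

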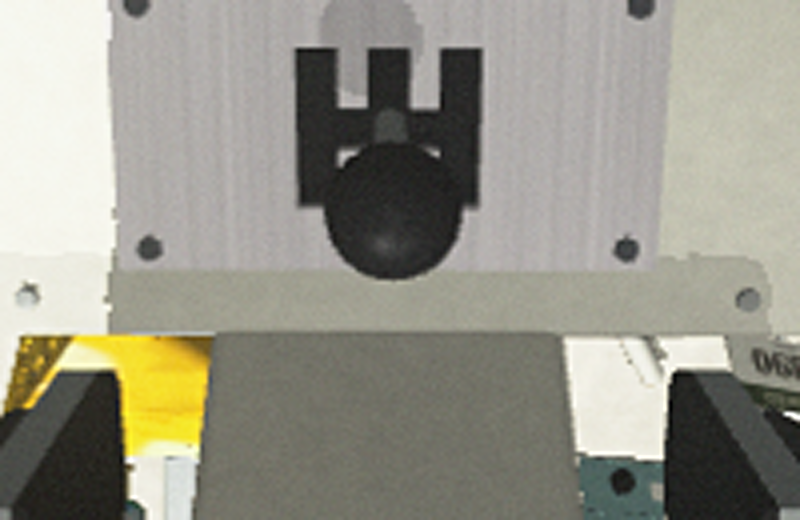

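View pics/w6.png

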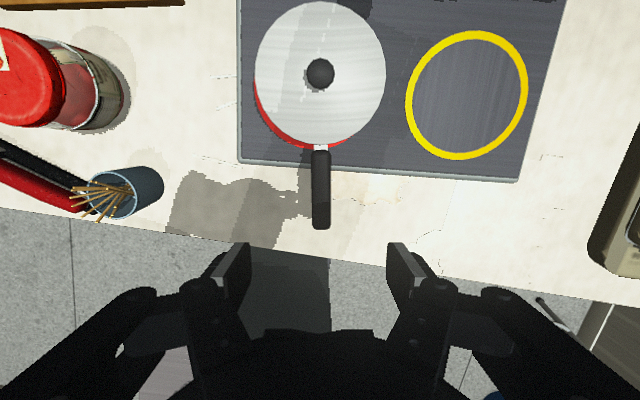

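```bash
python3 - <<'E'
from h import *
c=load("w6")
h=cv2.cvtColor(c["image"],cv2.COLOR_BGR2HSV);m=cv2.inRange(h,(15,150,120),(35,255,255));m[165:]=0;m[:,:395]=0;m[:,535:]=0
def circ(m,z):
    ys,xs=np.nonzero(m);pts=np.array([onz(c,x,y,z)[:2] for x,y in zip(xs,ys)])
    A=np.c_[2*pts,np.ones(len(pts))];sol=np.linalg.lstsq(A,(pts**2).sum(1),rcond=None)[0]
    return sol[:2],np.sqrt(sol[2]+sol[:2]@sol[:2])
print("amber",circ(m,22))
print("potknob z97",onz(c,320,73,97))
g=cv2.cvtColor(c["image"],cv2.COLOR_BGR2GRAY)
for v in(165,190,215):
    xs=np.nonzero(g[v,295:345]<55)[0]+295;print(v,xs.min(),xs.max(),onz(c,xs.mean(),v,74),onz(c,xs.min(),v,74)-onz(c,xs.max(),v,74))
print("end",onz(c,320,230,70),"start",onz(c,320,151,74))
# lid outline z? 
m=cv2.inRange(h,(0,0,130),(180,40,255));n,l,st,ce=cv2.connectedComponentsWithStats(m);k=l[110,340];cn=cv2.findContours((l==k).astype(np.uint8),0,2)[0];e=max(cn,key=len)[:,0];print(st[k])
rr=(cv2.inRange(h,(0,150,80),(7,255,255))|cv2.inRange(h,(172,150,80),(180,255,255)));rr[:,:240]=0;rr[:,390:]=0;rr[160:]=0;print("red",circ(rr,22),(rr>0).sum())
E
```

```text
amber (array([ 514.59309487, -171.34050581]), np.float64(56.68893336789496))
potknob z97 [501.29020377 -26.44260701  97.        ]
165 311 329 [431.62246421 -36.45908929  74.        ] [-2.67381057 15.5655225   0.        ]
190 312 329 [409.44916822 -39.95044534  74.        ] [-2.58516621 15.05125978  0.        ]
215 312 329 [386.76639403 -46.93713221  74.        ] [-2.6475152 15.4155491  0.       ]
end [370.7543262  -49.27476077  70.        ] start [443.92955687 -36.54931091  74.        ]
[  254     1   132   150 14135]
red (array([502.83102288, -22.53323001]), np.float64(60.15367095963835)) 477
```

```bash
python3 - <<'E'
from h import *
from rig import bot
th=.176;d=np.array([np.cos(th),np.sin(th),0]);g=np.array([499.8,-26.2,0])-82*d
y=np.array([0,0,-1.]);A=np.c_[np.cross(y,d),y,d]
F=lambda:bot.read_state()["ft_force"].round(1)
bot.servo_line([g[0],g[1],120],q(A),speed=150)
hit=bot.servo_line([g[0],g[1],67],q(A),speed=80,until_force=6);print(hit,F(),bot.read_state()["ee_pos"])
bot.move_gripper(21,20);print(F(),bot.read_state()["grip_width"])
bot.move_gripper(10,20);s=bot.read_state();print(F(),s["grip_width"],s["clock"],s["ee_pos"],s["moment"].round(2))
grab(bot,"scene","s7");grab(bot,"wrist","w7")
i=load("s7")["image"][90:290,240:460];cv2.imwrite("pics/s7z.png",cv2.resize(i,None,fx=2.95,fy=2.95,interpolation=cv2.INTER_CUBIC))
E
```

```text
False [1.1 0.5 0.3] [419.32013729 -40.6003743   67.41408367]
[-0.7 -0.  -1. ] 21.213049976163344
[-1.4 -1.8  2.3] 17.647130407577325 12.4667 [419.14839635 -40.65087783  67.1096386 ] [-0.25  0.15 -0.17]
```

View pics/s7z.png

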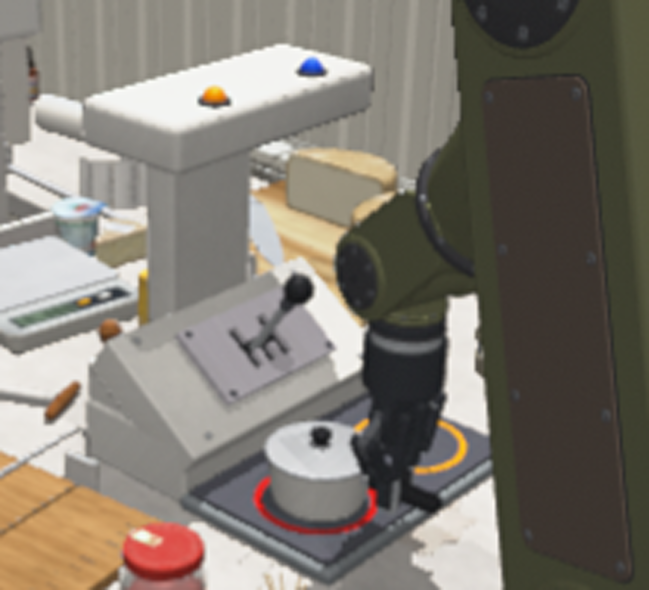

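View pics/w7.png

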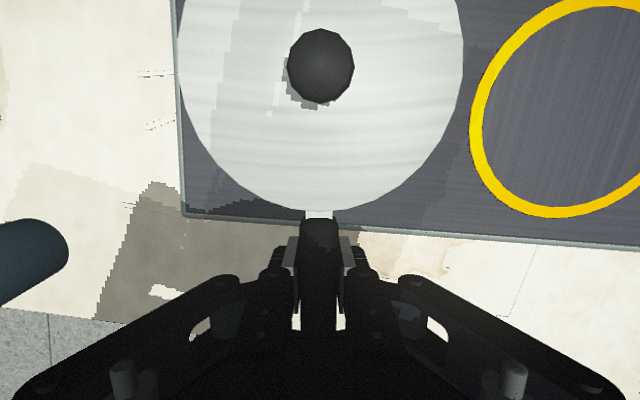

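```bash
python3 - <<'E'
from h import *
from rig import bot
c=load("w7");pk=onz(c,320,66,97);print(pk)
s=bot.read_state();p=s["ee_pos"].copy();p[2]=67.1
bot.move_gripper(10,35);F=lambda:bot.read_state()["ft_force"].round(1);print(F())
tgt=np.array([514.6,-171.0]);dl=tgt-pk[:2];print(dl)
for k in(.15,.6,1.0):
    bot.servo_line([p[0]+k*dl[0],p[1]+k*dl[1],p[2]],None,speed=60);print(F(),bot.read_state()["ee_pos"].round(1),bot.read_state()["clock"])
c=grab(bot,"wrist","w8");grab(bot,"scene","s8");grab(bot,"top","t8")
i=load("s8")["image"][90:290,240:460];cv2.imwrite("pics/s8z.png",cv2.resize(i,None,fx=2.95,fy=2.95,interpolation=cv2.INTER_CUBIC))
E
```

```text
[501.15403331 -26.27975514  97.        ]
[-2.1 -2.8  4.5]
[  13.44596669 -144.72024486]
[ 0.8 -2.7  2.7] [421.3 -62.5  67.1] 13.3
[0.7 4.  3.7] [ 427.1 -127.1   67.1] 14.5417
[-0.5  3.3  3. ] [ 432.5 -185.3   67.1] 15.6583
```

View pics/w8.png

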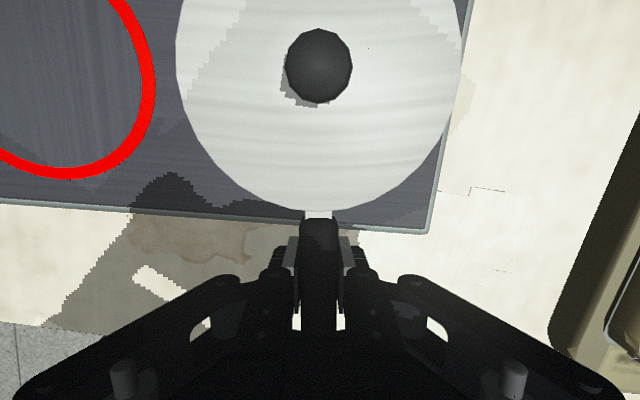

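View pics/s8z.png

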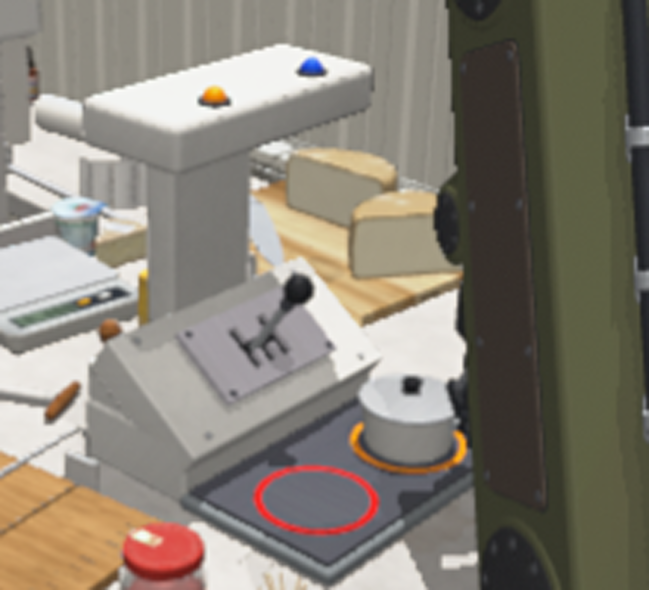

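```bash
python3 - <<'E'
from h import *
from rig import bot
bot.move_gripper(45);print(bot.read_state()["ft_force"].round(1))
p=bot.read_state()["ee_pos"]
bot.servo_line([p[0]-30,p[1],230],None,speed=200)
c=grab(bot,"wrist","w9");print(bot.read_state()["clock"]);grab(bot,"scene","s9")
h=cv2.cvtColor(c["image"],cv2.COLOR_BGR2HSV)
i=load("s9")["image"][90:290,240:460];cv2.imwrite("pics/s9z.png",cv2.resize(i,None,fx=2.95,fy=2.95,interpolation=cv2.INTER_CUBIC))
E
```

```text
[ 0.4  0.7 -0.9]
17.2167
```

View pics/w9.png

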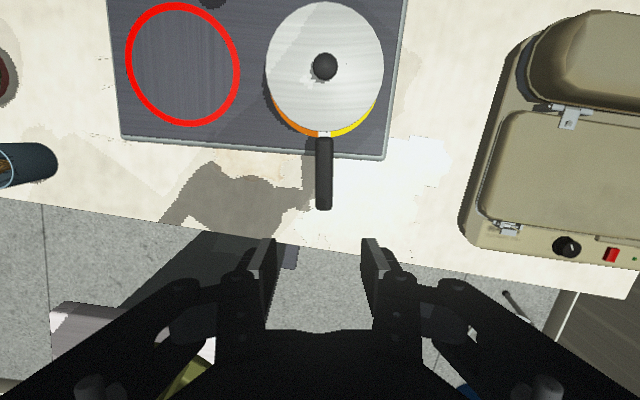

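View pics/s9z.png

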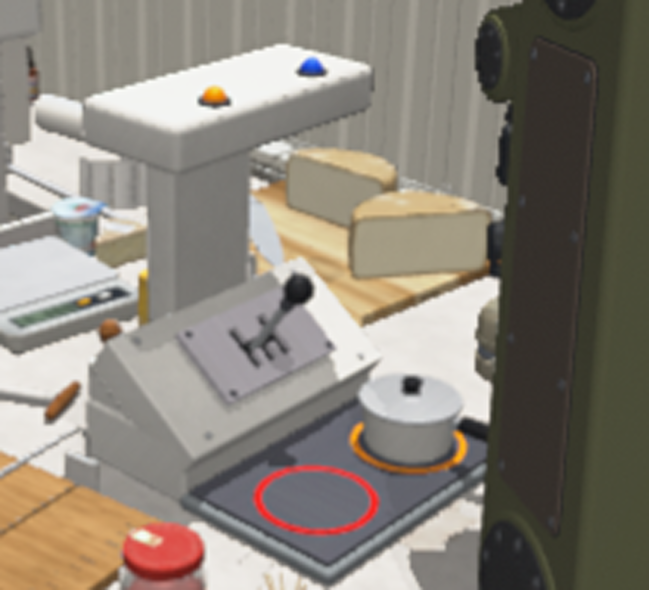

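```bash
python3 - <<'E'
from h import *
from rig import bot
c=load("w9");h=cv2.cvtColor(c["image"],cv2.COLOR_BGR2HSV)
rr=(cv2.inRange(h,(0,150,80),(7,255,255))|cv2.inRange(h,(172,150,80),(180,255,255)));rr[:,:110]=0;rr[:,250:]=0;rr[135:]=0
ys,xs=np.nonzero(rr);pts=np.array([onz(c,x,y,22)[:2] for x,y in zip(xs,ys)])
A=np.c_[2*pts,np.ones(len(pts))];sol=np.linalg.lstsq(A,(pts**2).sum(1),rcond=None)[0]
print("red",sol[:2],"amber pred",sol[:2]-150*Mr()[:2,1],"pot",onz(c,325,66,97))
n=np.load("neutral.npy");A=att(0,1);w=mw(n)-A[:,1]*130
F=lambda:(Mr().T@bot.read_state()["ft_force"]).round(1)
s=bot.read_state()
bot.servo_line(s["ee_pos"]+[0,30,60],None,speed=250)
bot.move_to(w,q(A));bot.move_gripper(70)
print(bot.read_state()["clock"])
c=grab(bot,"wrist","w10")
hit=bot.servo_line(mw(n),q(A),speed=120,until_force=10);print(hit,F())
bot.move_gripper(25,20);s=bot.read_state();print(s["clock"],s["grip_width"],F(),wm(s["ee_pos"]).round(1))
E
```

```text
red [500.03271258 -21.29216663] amber pred [ 515.26142937 -170.51711824] pot [ 514.42266057 -170.55538872   97.        ]
20.725
False [ 1.4 -0.2  0.6]
22.4417 30.388399999052748 [-4.   0.1  4.1] [ 41.7  -0.2 192.7]
```

View pics/w10.png

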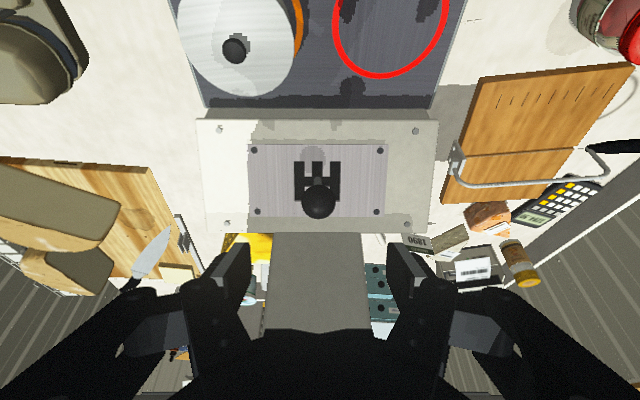

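Pot is within about 1 mm of the amber ring's centre. Gripped again; now cross to the left (+y) lane.

```bash
python3 - <<'E'
from h import *
from rig import bot
F=lambda:(Mr().T@bot.read_state()["ft_force"]).round(1)
p0=wm(bot.read_state()["ee_pos"]);k0=knob(0,0)
for cc in(.1,.2,.28,.33):
    try: hit=bot.servo_line(mw(p0+knob(cc,0)-k0),q(att(cc,1)),speed=45,until_force=12)
    except bot.MotionError as e: print(e);break
    s=bot.read_state();print(cc,hit,round(s["clock"],2),(wm(s["ee_pos"])-p0).round(1),F(),round(s["grip_width"],1))
    if hit:break
c=grab(bot,"wrist","w11");grab(bot,"scene","s11")
i=c["image"][130:320,200:440];cv2.imwrite("pics/w11z.png",cv2.resize(i,None,fx=3,fy=3,interpolation=cv2.INTER_CUBIC))
E
```

```text
0.1 False 22.94 [ 0.5 16.1 -0.7] [-0.4  1.   0.3] 30.6
0.2 False 23.45 [ 1.8 31.6 -2.8] [ 1.8 -0.3 -2. ] 30.2
0.28 False 23.88 [ 3.5 43.9 -5.3] [ 3.3 -0.7 -3.7] 30.5
0.33 False 24.21 [ 4.9 51.3 -7.2] [ 4.8 -4.3 -4.4] 30.6
```

View pics/w11z.png

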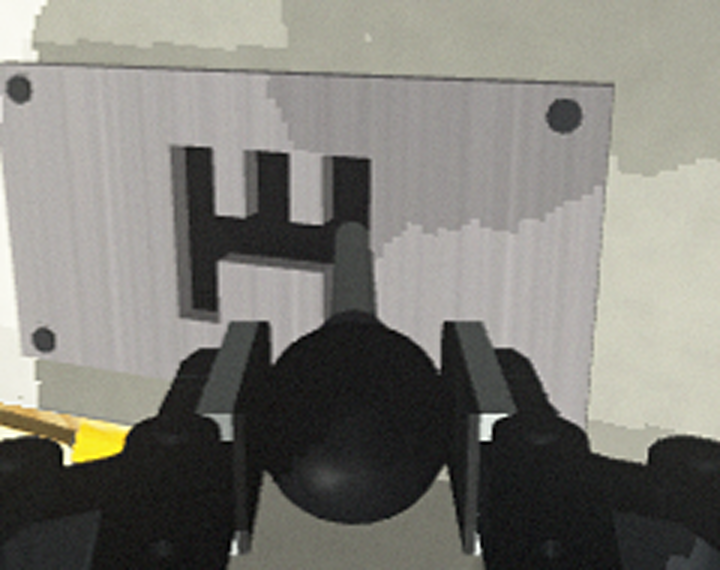

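```bash
python3 - <<'E'
from h import *
from rig import bot
F=lambda:(Mr().T@bot.read_state()["ft_force"]).round(1)
n=np.load("neutral.npy");k0=knob(0,0);p0=wm(bot.read_state()["ee_pos"])-(knob(.33,0)-k0)
Q=q(att(.31,1))
bot.servo_line(mw(p0+knob(.31,0)-k0),Q,speed=30);print(F())
for sh in(.09,.18,.25,.30,.33):
    hit=bot.servo_line(mw(p0+knob(.31,sh)-k0),Q,speed=40,until_force=14)
    s=bot.read_state();print(sh,hit,round(s["clock"],2),(wm(s["ee_pos"])-p0).round(1),F(),round(s["grip_width"],1))
    if hit:break
c=grab(bot,"wrist","w12");grab(bot,"scene","s12")
i=c["image"][130:320,200:440];cv2.imwrite("pics/w12z.png",cv2.resize(i,None,fx=3,fy=3,interpolation=cv2.INTER_CUBIC))
E
```

```text
[ 2.6  0.8 -3. ]
0.09 False 25.1 [16.6 48.6  1.5] [ 1.2  0.3 -2.7] 30.6
0.18 False 25.61 [29.5 48.1  8.2] [ 1.1 -0.1 -3.8] 30.5
0.25 False 26.04 [39.8 47.3 12.8] [ 0.9  1.1 -1.9] 30.0
0.3 True 26.28 [45.3 46.8 14.5] [-6.6  2.7  6.6] 30.5
```

View pics/w12z.png

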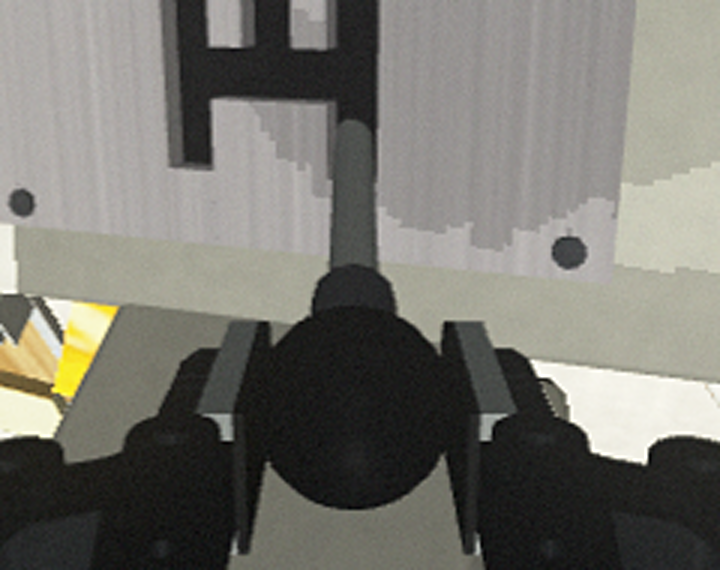

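View pics/s12.png

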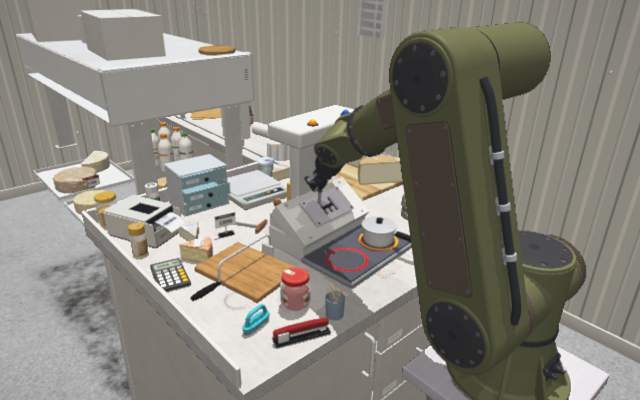

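```bash
python3 - <<'E'
from h import *
from rig import bot
F=lambda:(Mr().T@bot.read_state()["ft_force"])
p=wm(bot.read_state()["ee_pos"]);f=F();print("U,N,y",f@U,f@N,f[1])
t=U*np.cos(.28)-N*np.sin(.28)
bot.servo_line(mw(p+1.5*N),None,speed=20);f=F();print("relax N: U,N,y",f@U,f@N,f[1])
p=wm(bot.read_state()["ee_pos"])
for k in range(3):
    hit=bot.servo_line(mw(p+t*2*(k+1)),None,speed=20,until_force=15);f=F();print(hit,"U,N,y,t",f@U,f@N,f[1],f@t,(wm(bot.read_state()["ee_pos"])-p)@t,bot.read_state()["clock"])
    if hit or f@t<-10:break
E
```

```text
U,N,y -2.0152790876279387 6.833461829492132 2.134803858016433
relax N: U,N,y -4.054873460305556 -12.198118114359264 -2.011779101973185
False U,N,y,t -8.815397525812273 0.821907556064656 0.19546252729799596 -8.699224528769193 1.5138830966646883 26.9
False U,N,y,t -14.04504508675102 8.526372200107279 1.93777755661137 -15.85437808120172 2.7348035743364223 27.15
```

```bash
python3 - <<'E'
from h import *
from rig import bot
F=lambda:(Mr().T@bot.read_state()["ft_force"])
t=U*np.cos(.28)-N*np.sin(.28)
s=bot.read_state();p=wm(s["ee_pos"])
bot.servo_line(mw(p-1.5*t),None,speed=20);f=F();print(f@t,f@N)
bot.move_gripper(62);f=F();print("open",f.round(1),bot.read_state()["grip_width"])
A=Rq(bot.read_state()["tool_rot"]);p=bot.read_state()["ee_pos"]
hit=bot.servo_line(p-A[:,1]*60,None,speed=60,until_force=8);print(hit,F().round(1))
if not hit: bot.servo_line(p-A[:,1]*140,None,speed=150)
print(F().round(1),bot.read_state()["clock"])
for n in("wrist","scene","top"): grab(bot,n,n[0]+"13")
i=load("s13")["image"][90:290,240:460];cv2.imwrite("pics/s13z.png",cv2.resize(i,None,fx=2.95,fy=2.95,interpolation=cv2.INTER_CUBIC))
E
```

```text
-5.120847682911584 -0.9519399567914459
open [-0.1  0.9  0.8] 62.044558435343376
False [-0.1 -0.2 -0.4]
[ 0.2 -0.2 -0. ] 29.6833
```

View pics/w13.png

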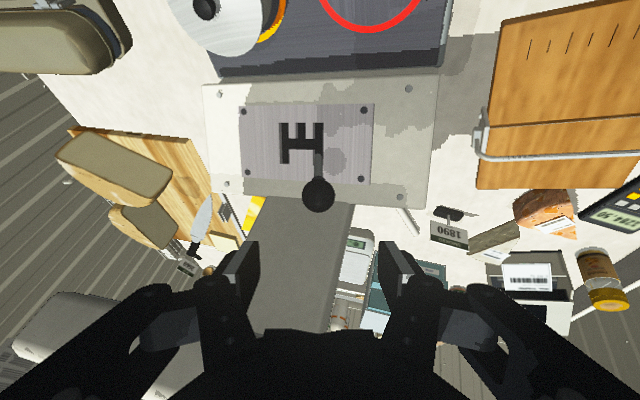

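View pics/s13z.png

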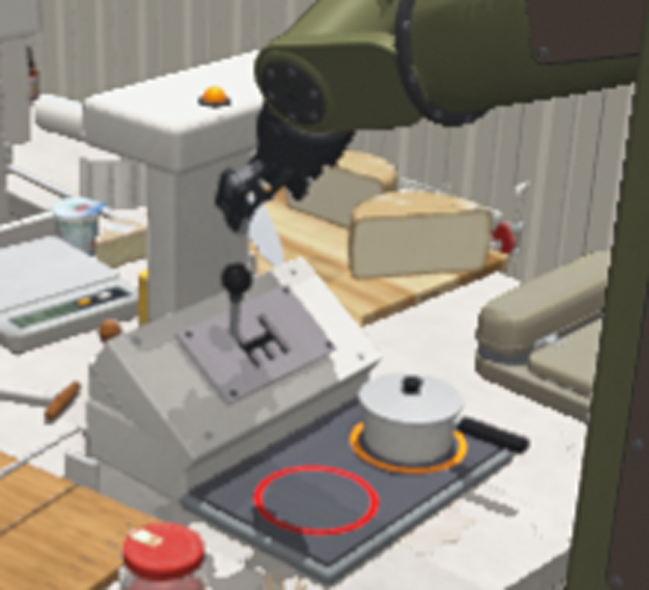

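View pics/t13.png

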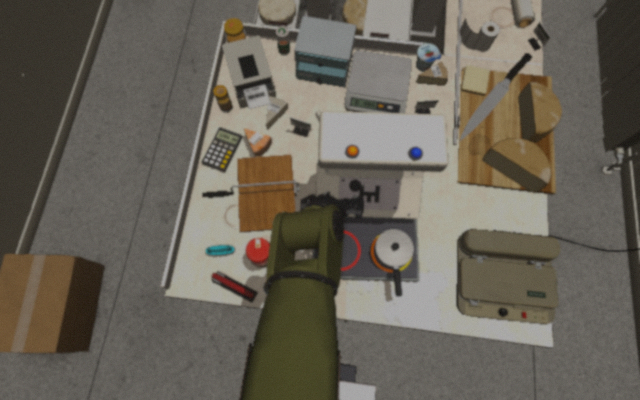

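```bash
python3 - <<'E'
from h import *
c=load("w13")
g=cv2.cvtColor(c["image"],cv2.COLOR_BGR2GRAY);m=(g[172:216,296:342]<45).astype(np.uint8)
m=cv2.morphologyEx(m,cv2.MORPH_OPEN,np.ones((13,13),np.uint8))
cn=max(cv2.findContours(m,0,2)[0],key=cv2.contourArea);(x,y),r=cv2.minEnclosingCircle(cn);print(x+296,y+172,r)
for sh in(.22,.25,.28,.31): print(sh,proj(c,mw(knob(.3,sh))))
# same check in neutral (w10) 
c=load("w10")
g=cv2.cvtColor(c["image"],cv2.COLOR_BGR2GRAY);m=(g[178:224,292:346]<45).astype(np.uint8)
m=cv2.morphologyEx(m,cv2.MORPH_OPEN,np.ones((13,13),np.uint8))
cn=max(cv2.findContours(m,0,2)[0],key=cv2.contourArea);(x,y),r=cv2.minEnclosingCircle(cn);print("neutral",x+292,y+178,r,[proj(c,mw(knob(0,s))) for s in(-.02,0,.02)])
E
```

```text
317.7851848602295 195.40925979614258 16.11469841003418
0.22 (np.float64(317.5564966071934), np.float64(186.26030372366694))
0.25 (np.float64(317.5696496354604), np.float64(190.88008735702584))
0.28 (np.float64(317.5844129278895), np.float64(195.35135207727203))
0.31 (np.float64(317.6007111982663), np.float64(199.66805335425423))Traceback (most recent call last):
  File "<stdin>", line 11, in <module>
ValueError: max() iterable argument is empty
```

```bash
python3 -c "
from rig import bot
print(bot.finish_job(), bot.read_state()['clock'])"
```

```text
the job is handed in; nothing more can be done
the job is handed in; nothing more can be done
```

The melter is changed over to keeping warm, and I handed the job in at about 30 s of the 58 s allowed. I took the lever from the melt slot into neutral. I then slid the pot by its handle into the amber ring, moved the lever across to the left lane (the amber lamp's side), pushed it forward to its stop and let go.

**Last checks:**
- **Lever:** the wrist picture puts the knob at lever_shift about 0.28, fully home, in the left lane. The push met about 16 N at the stop, and the lever stayed put when released.
- **Pot:** its centre is about 1 mm from the amber ring's centre, and it stands flat. The force on the gripper stayed at 5 N or less during the slide.
- **Jar, picks, brush:** I never touched them. In the final pictures the jar and brush looked unmoved; the arm hid the pick pot.
- **Forces:** the gripper was clear and read about zero force before hand-in.

**What failed or disagreed:**
- My first two-camera estimates of the melter's position differed by up to about 12 mm fore and aft. I settled it from the wrist camera and from where the lever touched its stops.
- A last repeat of the neutral-position check by colour mask found nothing, because the threshold failed. Neutral was judged from the earlier picture and from contact with the slot wall.

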